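Clip a trolley wheel onto its axle

TASK

Secure the trolley wheel on its axle with the larger hairpin clip: push the clip sideways over the axle, under its button head, until it snaps home and lies flat on the wheel with the axle in its pocket. Then let go. Leave the smaller clip where it lies.

Things in the scene. Friction and masses are not known exactly. Their poses are not given: they have to be found in the camera images.
- clip: Larger of two like steel hairpin clips, 8 mm wire, 142 mm long, lying flat. Grip its oval loop (x -30 to 22 mm) across its straight sides: 36 mm wide, 16 mm high. Two springy legs, 8 mm high, level with its underside, run to an open mouth 44 mm wide inside, tips at x = 112. Origin: loop centre, underside; x from loop to mouth, z up.
- clip_seat (a point): Centre of the pocket between the clip's legs where the axle belongs: 58 mm along x from the clip's origin, 4 mm above its underside. Pocket gap 22 mm (x 51 to 65). The legs narrow to 13 mm at x = 44 and at the bulge, x = 74 mm; pushing the axle through the bulge takes about 8 to 15 N, then it snaps in, with 5 mm of play either way along x.
- axle (a point): On the upright fixed axle's axis, level with the flat upper face (65 mm over the bench) of the fixed, lying trolley wheel, 200 mm across; z up. Above the face: shank 20 mm in diameter, 22 mm high, then a button head 30 mm across, 8 mm thick. The clip goes round the shank between face and head, from any side: nothing else stands on the face.
- small_clip: The smaller hairpin clip, 85 mm long: same shape at 0.6 times the size, stiff, too small for the axle; leave it alone. Origin: centre of its loop, underside; x along its legs to the mouth.
Not all that is in view belongs to the job. Leave any orange look-alike of the clip alone.

How it is judged:
By the outcome, as a careful person would: the job done as asked, in the order asked, and still so for the second after the job is handed in, with the robot touching nothing.
It also fails if it takes over 38 s, if anything falls off the work surface, if the arm or the gripper's body presses on something with over 40 N, if the wrist force passes 120 N, or if a joint passes its speed limit or range.

ROBOT

A 6-joint arm with a two-finger parallel gripper is mounted at the origin on the work surface. World frame = base frame: x ahead of the robot, y to its left, z up, the work surface at z = 0. Lengths are in m, angles in rad, forces in N, time in s.
With the tool pointing down it reaches from about 0.2 to 0.875 m from the base axis. Payload 3.4 kg.
Tool frame: the origin (TCP) lies between the finger pads; the fingertips stand 25 mm ahead of it and the grasp point (between the pads) lies 6 mm ahead of it (r.nose_length is the z of the fingertips in the tool frame, in m); z points along the fingers, x is the direction in which the jaws open and shut, and the axes are right-handed (so a half turn about z gives the same grasp; the last joint's range is limited). The gripper opens to 94 mm and grips with 3 to 60 N. Pads are 16 mm wide; open, the fingers measure 119 mm over their backs; the gripper's body (75 mm by 177 mm) begins 78 mm behind the grasp point.
Start: joints at [1.182, 0.276, 1.505, -0, 1.361, -0.121], TCP at [0.152, 0.555, 0.23] pointing down, gripper open.
Joint ranges: [-2.89, 2.89], [-0.75, 2.08], [0.22, 2.7], [-1.18, 4.32], [0.11, 2.71], [-2.7, 2.7]. Speed limits (rad/s): [2.57, 2.57, 3.14, 3.14, 3.14, 3.14].

INTERFACE

Orientations are given as a unit quaternion [w, x, y, z].
In Python, from plant import r, gripper_to, inverse_kinematics, vision, models, telemetry gives the robot as it stands. Calls block until the motion is done:
- r.move_to(position, orientation): joint-space move of the TCP to a pose.
- r.move_l(position, rot=None, vel=0.15, guard=None): straight line of the TCP; rot=None keeps the orientation; vel is the mean speed in m/s. With guard (N) it stops when the force on the tool has changed by that much, and returns True; else False.
- r.movej(angles): joint-space move.
- gripper_to(opening, f_grip=None): finger opening in m; f_grip is the grip in N (None keeps the last); returns when the fingers have stopped.
- r.hold(seconds).
- inverse_kinematics(position, orientation): joint angles nearest the present ones, or None.
- vision.snapshot(name): name is "scene" or "top" or "wrist"; returns the picture (420x560x3 uint8, red, green, blue); there is no depth.
- vision.get_calibration(name): a dict with "fx", "fy", "cx", "cy" (pixels), "position" and "orientation" of the camera in the world. Camera axes: x right, y down, z forward; pixel columns grow to the right and rows downward; lengths in m; the calibration is good to about 2 mm. A picture is of the moment at which its call begins: read the wrist's pose just before it. get_calibration takes no time and is no camera call; for the wrist camera it gives the pose at the moment of the call.
A pose or a line that the arm cannot do raises r.PlanningError and nothing moves.
- r.sign_off(): hands the job in, once; it reports no verdict.
Trained networks look in the newest picture that a camera, given by its name, has taken for a name from the list of things; names that differ only in an ending like _2 or _b are one class to them, and where a whole thing is asked for, a point or a joint stands for the part that bears it (a point fixed in the world has none). Each returns a list of dicts, best first, with "score" (0 to 1); they miss things now and then, are a little off and sometimes report something else, mostly with a low value. They report only what shows in the picture. A call takes as long as a camera call. They do not tell look-alikes from the thing itself.
- models.boxes_of(thing, camera): "at" ([x, y, z] in m, in world coordinates, good to about 4 mm: the middle of the surface that is visible of it).
- models.regions_of(thing, camera): "pixels" (420x560 bool, what is visible of it).
- models.mark_of(thing, camera): "at" ([x, y, z] in m, in world coordinates, good to about 4 mm: a listed point, or the origin of a listed thing).
Readings, each from a call of its own:
- telemetry.current_t(): time.
- telemetry.current_joints(): joint angles.
- telemetry.current_dq(): joint speeds.
- telemetry.current_joint_efforts(): joint torques, N m.
- telemetry.current_ee_pos(): TCP position.
- telemetry.current_tool_rot(): TCP orientation.
- telemetry.current_wrist_force(): force on the tool from outside, world axes, zero at the start.
- telemetry.current_torque(): the same for the moment, N m.
- telemetry.current_opening(): finger opening in m.
Only numpy, scipy, OpenCV 4.12 (cv2) and the standard library are available. Lean on these libraries where they do the work, as an engineer would, in place of code of your own. Each camera call takes 0.05 s, during which the arm holds its last target.

## Working session

There is one attempt and no reset: what is moved stays moved. The work goes in short steps, each a Python script; the robot and the scene stay as the last script left them, time stands still between calls to the robot, and variables do not carry over. Pictures are saved under pics/ and viewed, and the job is handed in when it is done.

```bash
ls; mkdir -p pics
python3 - <<'E'
from plant import r, vision, models, telemetry
import cv2
for n in ["scene","top"]:
    im=vision.snapshot(n); cv2.imwrite(f"pics/{n}0.png",im[:,:,::-1])
    for th in ["clip","small_clip","axle","clip_seat"]:
        for d in models.mark_of(th,n)[:4]: print(n,th,[round(float(v),4) for v in d["at"]],round(d["score"],2))
c=vision.get_calibration("top");print(c)
print(telemetry.current_t(), telemetry.current_tool_rot())
E
```

```text
pics
scene clip [0.3223, 0.0536, -0.0022] 0.89
scene clip [0.2488, 0.4279, -0.0017] 0.75
scene clip [0.4309, 0.2246, -0.0007] 0.64
scene clip [0.5247, 0.4137, -0.0026] 0.62
scene small_clip [0.615, 0.1832, 0.0012] 0.59
scene axle [0.6054, -0.11, 0.0621] 0.69
scene clip_seat [0.378, 0.0681, 0.0011] 0.89
scene clip_seat [0.4866, 0.3687, 0.0078] 0.88
scene clip_seat [0.3682, 0.2153, 0.0035] 0.63
scene clip_seat [0.307, 0.3965, 0.0048] 0.62
top clip [0.2577, 0.4243, -0.0036] 0.94
top clip [0.4188, 0.2227, -0.0011] 0.74
top clip [0.3184, 0.0519, -0.002] 0.56
top small_clip [0.6148, 0.1794, -0.0009] 0.6
top axle [0.6001, -0.1106, 0.0652] 0.76
top clip_seat [0.3685, 0.2151, 0.0009] 0.78
top clip_seat [0.3756, 0.064, 0.0057] 0.74
top clip_seat [0.4847, 0.3701, 0.007] 0.7
top clip_seat [0.306, 0.3998, 0.0028] 0.7
{'fx': 405.19975348521916, 'fy': 405.19975348521916, 'cx': 274.98405137131255, 'cy': 212.75378836002088, 'position': array([0.38358251, 0.14189274, 0.95015696]), 'orientation': array([ 0.03341888, -0.7037291 ,  0.70921877, -0.02563702])}
0.5 [-1.72550122e-06  7.95179494e-01  6.06374119e-01  1.02016222e-05]
```

View pics/top0.png

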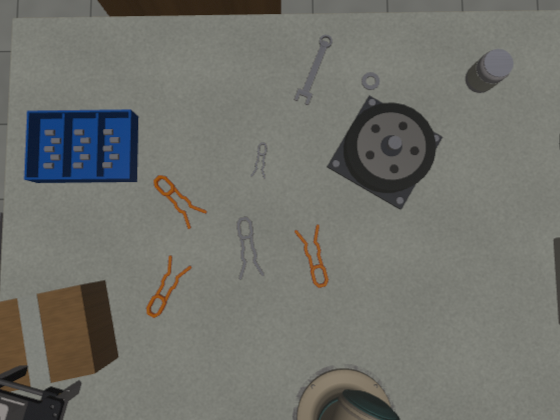

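View pics/scene0.png

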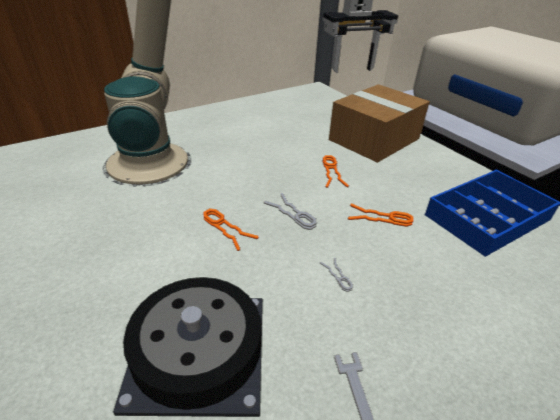

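The top view shows the grey larger clip with its loop at about (245,226) and its mouth at (250,275). The small grey clip is at (262,155), three orange look-alikes lie around them, and the axle head is at (394,142). I'll hover over the clip and look with the wrist camera.

```bash
cat > h.py <<'E'
import numpy as np, cv2
from scipy.spatial.transform import Rotation as R
from plant import r, gripper_to, inverse_kinematics, vision, models, telemetry
def down(a): return [0,np.cos(a/2),np.sin(a/2),0]
def topix(c,p):
    q=c["orientation"]; M=R.from_quat([q[1],q[2],q[3],q[0]]).as_matrix()
    v=(np.atleast_2d(p)-c["position"])@M
    return np.c_[c["fx"]*v[:,0]/v[:,2]+c["cx"], c["fy"]*v[:,1]/v[:,2]+c["cy"]]
def toworld(c,uv,z):
    uv=np.atleast_2d(uv).astype(float)
    q=c["orientation"]; M=R.from_quat([q[1],q[2],q[3],q[0]]).as_matrix()
    d=np.c_[(uv[:,0]-c["cx"])/c["fx"],(uv[:,1]-c["cy"])/c["fy"],np.ones(len(uv))]@M.T
    s=(z-c["position"][2])/d[:,2]
    return c["position"]+d*s[:,None]
def snap(n,f):
    c=vision.get_calibration(n); im=vision.snapshot(n); cv2.imwrite(f"pics/{f}.png",im[:,:,::-1]); return c,im
E
python3 - <<'E'
from h import *
r.move_to([0.40,0.22,0.22],down(-1.42))
c,im=snap("wrist","w1"); print(c, telemetry.current_t(), telemetry.current_joints())
np.save("w1c.npy",c)
for th in ["clip","clip_seat"]:
    for d in models.mark_of(th,"wrist")[:4]: print(th,np.round(d["at"],4),round(d["score"],2), topix(c,d["at"]).round(0))
g=models.regions_of("clip","wrist")
for i,d in enumerate(g[:3]): 
    m=d["pixels"]; ys,xs=np.nonzero(m); print(d["score"],m.sum(),xs.mean(),ys.mean()); np.save(f"m{i}.npy",m)
E
```

```text
{'fx': 320.88442119244365, 'fy': 320.88442119244365, 'cx': 282.3099535226929, 'cy': 205.13927500313838, 'position': array([0.47789998, 0.23163844, 0.37321973]), 'orientation': array([ 0.10172042,  0.75169401, -0.64562416, -0.08819587])} 2.2083 [3.51243886e-01 1.03133470e-01 1.75629435e+00 3.23922967e-04
 1.28196943e+00 1.76985631e+00]
clip [ 0.5239  0.4139 -0.0011] 0.75 [[120.  45.]]
clip [0.4257 0.2241 0.0015] 0.64 [[282. 163.]]
clip [0.3196 0.0484 0.0028] 0.56 [[407. 267.]]
clip_seat [0.4816 0.371  0.0038] 0.93 [[157.  93.]]
clip_seat [0.3046 0.3997 0.0038] 0.92 [[127. 239.]]
clip_seat [0.3645 0.2161 0.0049] 0.72 [[281. 215.]]
clip_seat [0.3739 0.0656 0.0047] 0.61 [[405. 226.]]
0.92 1948 283.3634496919918 193.71765913757702
0.88 1485 407.55218855218857 225.06599326599326
0.68 1937 119.85647909137842 249.93340216830148
```

View pics/w1.png

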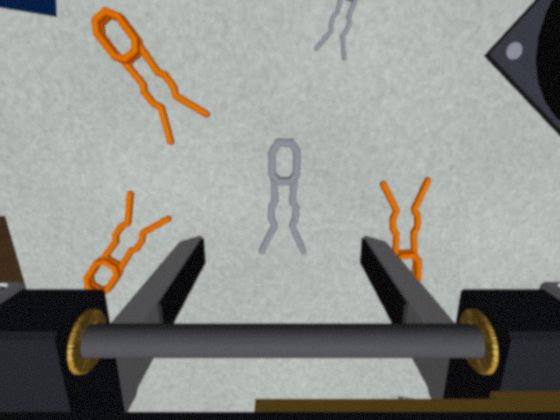

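Wrist view: the clip's loop top is at (284,138) and its leg tips are at (263,251) and (304,251). I'll fit the clip's pose to the mask.

```bash
cat >> h.py <<'E'
def modelpts():
    t=np.linspace(0,2*np.pi,60)
    # stadium loop centreline: x -26..18, half-width 14
    L=np.c_[np.where(np.cos(t)>0,4,-12)+14*np.cos(t),14*np.sin(t)]
    leg=np.array([[18,8],[30,12],[44,10.5],[58,15],[74,10.5],[110,26]])
    return L/1e3,leg/1e3
def render(c,x,y,th,z0=0,S=4):
    L,leg=modelpts(); co,si=np.cos(th),np.sin(th); Rm=np.array([[co,-si],[si,co]])
    out=np.zeros((420*S,560*S),np.uint8)
    def dr(P,z,closed):
        W=np.c_[P@Rm.T+[x,y],np.full(len(P),z+z0)]
        uv=topix(c,W)
        q=np.linalg.norm(W.mean(0)-c["position"])
        cv2.polylines(out,[np.round((uv+.5)*S).astype(np.int32)],closed,255,max(1,int(round(S*0.008*c["fx"]/q))))
    dr(L,0.004,True); dr(L,0.012,True); dr(leg,0.004,False); dr(leg*[1,-1],0.004,False)
    return cv2.resize(out,(560,420),interpolation=cv2.INTER_AREA)/255.
def fit(c,m,p0,z0=0):
    from scipy.optimize import minimize
    mf=cv2.GaussianBlur(m.astype(float),(0,0),1.0)
    f=lambda p: np.sum((cv2.GaussianBlur(render(c,p0[0]+p[0]/1e3,p0[1]+p[1]/1e3,p0[2]+p[2]/50,z0),(0,0),1.0)-mf)**2)
    b=min((minimize(f,s,method="Nelder-Mead",options=dict(initial_simplex=np.array(s)+np.array([[0,0,0],[5,0,0],[0,5,0],[0,0,5]]))) for s in ([0,0,0],[3,3,-2],[-3,-3,2])),key=lambda o:o.fun)
    p=b.x; return np.array([p0[0]+p[0]/1e3,p0[1]+p[1]/1e3,p0[2]+p[2]/50]),b.fun,mf.sum()
E
python3 - <<'E'
from h import *
c=np.load("w1c.npy",allow_pickle=True).item(); m=np.load("m0.npy")
p,f,s=fit(c,m,[0.4257,0.2241,np.pi+0.13]); print(p,f,s)
im=cv2.imread("pics/w1.png")
rr=render(c,*p); o=im.copy(); o[rr>.5]=(0,255,0); o2=im.copy(); o2[m]=(0,0,255)
v=np.hstack([cv2.resize(a[120:270,210:360],None,fx=2.6,fy=2.6) for a in (o,o2)]); cv2.imwrite("pics/f1.png",v)
# same with top image
im=cv2.imread("pics/top0.png").astype(int)
ct=vision.get_calibration("top")
m=np.zeros((420,560),bool); sub=im[205:290,225:275]; hs=cv2.cvtColor(sub.astype(np.uint8),cv2.COLOR_BGR2GRAY)
bg=cv2.medianBlur(hs,31); m[205:290,225:275]=(bg.astype(int)-hs)>18
p,f,s=fit(ct,m,p); print(p,f,s)
E
```

```text
[0.42534508 0.22226552 3.27582753] 72.41850568296661 1948.0000000000002
[0.42454188 0.22260312 3.27477345] 26.21453350719051 408.0
```

View pics/f1.png

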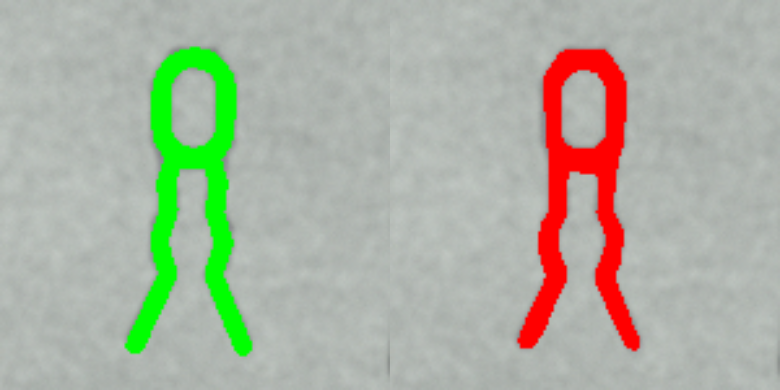

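Two cameras agree on the pose within 1 mm: (0.425, 0.2225), heading 3.275. I'll grasp with the wrist camera on the mouth side so it can see the axle during the insertion.

Run:
```python
from h import *
th=3.275; yaw=th-np.pi/2
o=np.array([0.425,0.2225]); g=o-0.004*np.array([np.cos(th),np.sin(th)])
gripper_to(0.06,20)
r.move_to([g[0],g[1],0.09],down(yaw))
print(telemetry.current_joints().round(2) if hasattr(telemetry.current_joints(),'round') else telemetry.current_joints())
print(r.move_l([g[0],g[1],0.0275],vel=0.08,guard=8), telemetry.current_ee_pos(), telemetry.current_wrist_force())
gripper_to(0.0,50); print("open",telemetry.current_opening())
r.move_l([g[0],g[1],0.17],vel=0.12)
print(telemetry.current_opening(), telemetry.current_wrist_force(), telemetry.current_t())
c,im=snap("wrist","w2"); np.save("w2c.npy",c); print(c["position"])
for q in ([0.764,-0.11,0.1],[0.66,-0.11,0.095]): print(inverse_kinematics(q,down(np.pi/2)))
```

```text
[ 0.34  0.27  1.91 -0.    0.97 -1.37]
False [0.42935442 0.22317262 0.0277983 ] [-0.500583    0.01681355 -0.36161135]
open 0.034765297136733646
0.034938386813466726 [ 0.58797685  0.07100392 -1.22258129] 8.5083
[0.35216117 0.2119956  0.32247667]
[-2.33028494e-01  6.48382811e-01  1.19971801e+00 -4.44089210e-16
  1.29349183e+00 -1.80382482e+00]
[-2.69056371e-01  5.06900202e-01  1.48424064e+00 -4.44089210e-16
  1.15045181e+00 -1.83985270e+00]
```

View pics/w2.png

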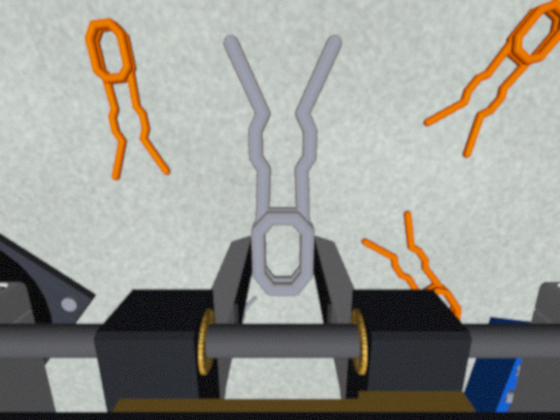

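Run:
```python
from h import *
c=np.load("w2c.npy",allow_pickle=True).item(); th=3.275
im=cv2.imread("pics/w2.png"); 
p0=[0.425,0.2225,th]; z0=0.1422
print(telemetry.current_ee_pos())
hs=cv2.cvtColor(im,cv2.COLOR_BGR2HSV)
sub=np.zeros((420,560),bool)
# grey-blue clip: blueness vs background
d=im[:,:,0].astype(int)-im[:,:,2]; d0=im[:,:,0].astype(int)-im[:,:,1]
print(im[100,255],im[60,280],im[80,320],im[150,255])
m=(d>10)&(im[:,:,1]>90); m[300:]=0; m[:,:215]=0; m[:,350:]=0
for dz in (-0.006,-0.003,0,.003,.006):
    p,f,s=fit(c,m,p0,z0+dz); print(dz,p,f,s)
p,f,s=fit(c,m,p0,z0)
o=im.copy(); o[cv2.Canny((render(c,*p,z0)*255).astype(np.uint8),100,200)>0]=(0,255,0); o2=im.copy();o2[m]=(0,0,255)
cv2.imwrite("pics/f2.png",np.hstack([cv2.resize(a[10:310,200:370],None,fx=1.9,fy=1.9) for a in (o,o2)]))
```

```text
[0.4284175  0.22282416 0.16918318]
[171 156 153] [189 195 190] [171 157 153] [174 160 156]
-0.006 [0.4264422  0.22177899 3.2735444 ] 2293.8202533736585 5261.000000000001
-0.003 [0.42624784 0.22194928 3.27437007] 2359.9270854223155 5261.000000000001
0 [0.42543114 0.22191439 3.27482357] 2486.1572082355847 5261.000000000001
0.003 [0.42498845 0.22173168 3.27526606] 2786.422332268945 5261.000000000001
0.006 [0.42447419 0.22146752 3.2721985 ] 3016.001756028315 5261.000000000001
```

View pics/f2.png

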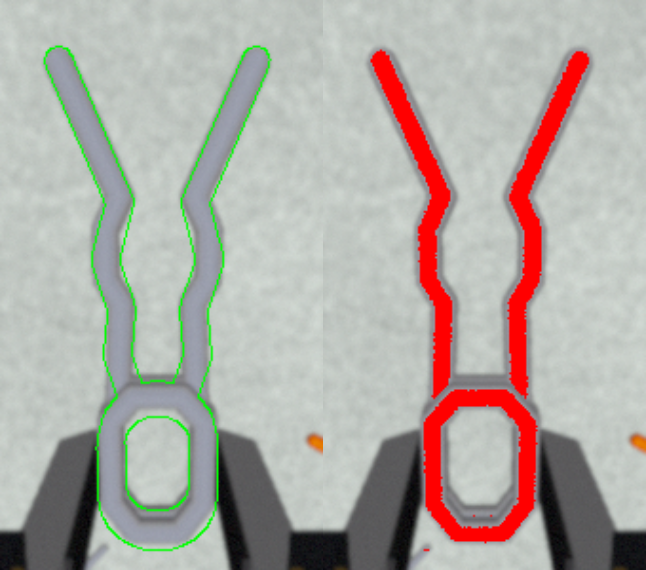

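The fit overlay matches: the clip is gripped level, with its origin about 3 mm ahead of the TCP. Next I'll refine the axle position from the saved top picture and then with the wrist camera.

Run:
```python
from h import *
ct=vision.get_calibration("top"); im=cv2.imread("pics/top0.png")
print(topix(ct,[[0.603,-0.11,0.065],[0.603,-0.11,0.095]]))
# camera in tool frame
c=np.load("w2c.npy",allow_pickle=True).item(); tp=np.array([0.42842,0.22282,0.16918])
d=c["position"]-tp; yaw=3.275-np.pi/2
# predicted row for axle head
for X in (0.68,0.7,0.72,0.74):
    Rz=R.from_euler("z",np.pi/2-yaw)
    q=c["orientation"]; cq=(Rz*R.from_quat([q[1],q[2],q[3],q[0]])).as_quat()
    cc=dict(c); cc["position"]=np.array([X,-0.11,0.22])+Rz.apply(d); cc["orientation"]=[cq[3],*cq[:3]]
    print(X,topix(cc,[[0.603,-0.11,0.095],[0.603,-0.11,0.065]]).round(0).tolist())
cv2.imwrite("pics/ax.png",cv2.resize(im[95:200,325:445],None,fx=5,fy=5,interpolation=cv2.INTER_CUBIC))
```

```text
[[392.47884445 146.44595226]
 [396.36789663 142.99336928]]
0.68 [[283.0, 116.0], [283.0, 116.0]]
0.7 [[283.0, 91.0], [283.0, 93.0]]
0.72 [[283.0, 64.0], [283.0, 70.0]]
0.74 [[283.0, 37.0], [283.0, 45.0]]
```

View pics/ax.png

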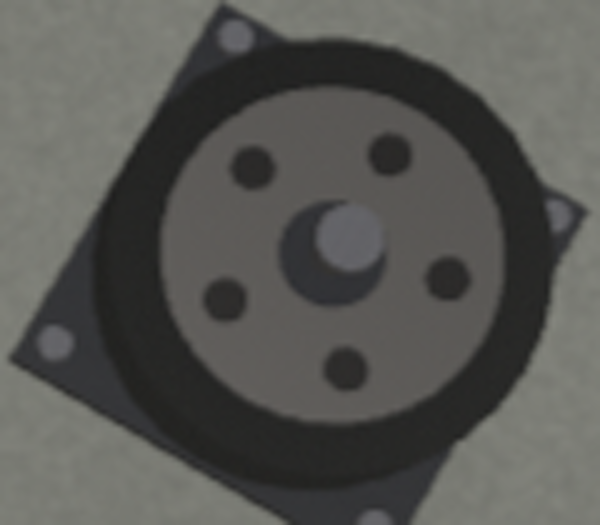

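Run:
```python
from h import *
ct=vision.get_calibration("top")
print(toworld(ct,[394.8,142.2],0.095),toworld(ct,[391.2,145.4],0.065))
r.move_to([0.73,-0.11,0.22],down(np.pi/2))
c,im=snap("wrist","w3"); np.save("w3c.npy",c); print(telemetry.current_t(),telemetry.current_ee_pos(),telemetry.current_opening())
for d in models.mark_of("axle","wrist")[:2]: print(d["at"],d["score"])
```

```text
[[ 0.60476404 -0.10670879  0.095     ]] [[ 0.6053861  -0.10724967  0.065     ]]
10.2667 [ 0.72960543 -0.10827763  0.22029735] 0.03480983160284849
[0.6037, -0.1079, 0.0646] 0.73
```

View pics/w3.png

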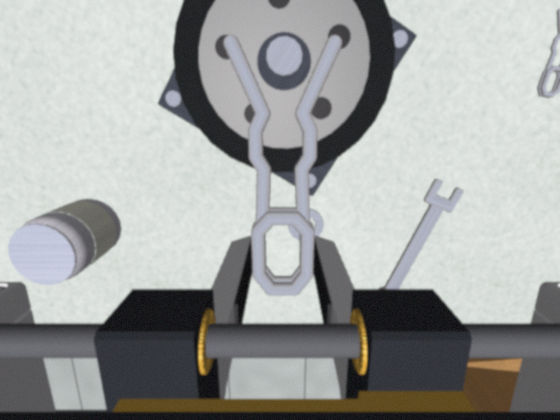

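The wrist view shows the axle head at (284,55), centred between the leg tips at (230,42) and (335,42). The can at (75,245) is well clear.

Run:
```python
from h import *
c=np.load("w3c.npy",allow_pickle=True).item()
im=cv2.imread("pics/w3.png")
cv2.imwrite("pics/ax2.png",cv2.resize(im[10:140,215:350],None,fx=5,fy=4.5,interpolation=cv2.INTER_CUBIC)[:600])
g=cv2.cvtColor(im,cv2.COLOR_BGR2GRAY)
cs=cv2.HoughCircles(cv2.resize(g[20:90,250:320],None,fx=4,fy=4,interpolation=cv2.INTER_CUBIC),cv2.HOUGH_GRADIENT,1,40,param1=80,param2=15,minRadius=50,maxRadius=120); 
print(cs)
for u,v,rad in (cs[0][:3] if cs is not None else []):
    uv=[250+(u+.5)/4-.5,20+(v+.5)/4-.5]; print(uv,rad/4,toworld(c,uv,0.095),toworld(c,uv,0.065))
```

```text
[[[135.5 170.5 106.2]
  [132.5 130.5  84.8]
  [177.5 141.5  63.8]
  [ 93.5 153.5  64.2]]]
[np.float32(283.5), np.float32(62.25)] 26.55 [[ 0.61122577 -0.10773643  0.095     ]] [[ 0.60678033 -0.10758085  0.065     ]]
[np.float32(282.75), np.float32(52.25)] 21.2 [[ 0.6038871  -0.10834695  0.095     ]] [[ 0.59865051 -0.10825718  0.065     ]]
[np.float32(294.0), np.float32(55.0)] 15.95 [[ 0.60588262 -0.09938391  0.095     ]] [[ 0.60086116 -0.09832788  0.065     ]]
```

View pics/ax2.png

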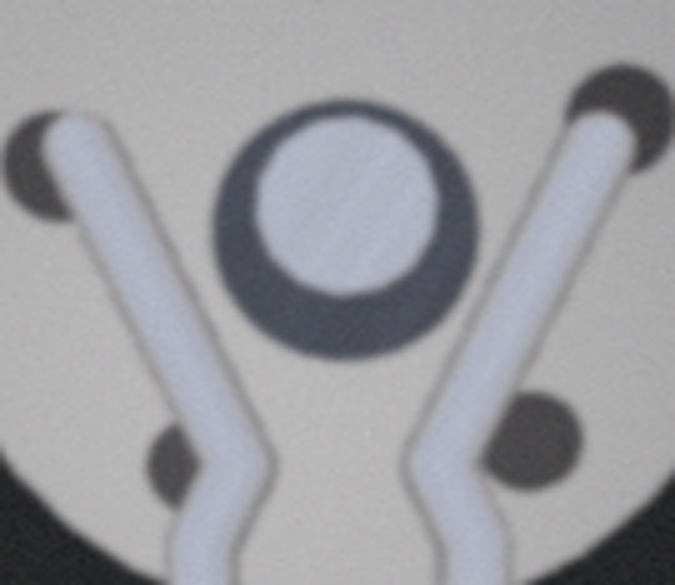

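Run:
```python
from h import *
ty=-0.1070; z=0.0955
def st(n): print(n,telemetry.current_ee_pos().round(4),np.round(telemetry.current_wrist_force(),1),np.round(telemetry.current_torque(),2),round(telemetry.current_opening(),4),round(telemetry.current_t(),2))
r.move_l([0.755,ty,0.22],vel=0.15)
r.move_l([0.755,ty,z],vel=0.1,guard=10); st("down")
print(r.move_l([0.705,ty,z],vel=0.06,guard=10)); st("pre")
c,im=snap("wrist","w4")
c,im=snap("scene","s4")
```

```text
down [ 0.7556 -0.1071  0.0965] [-0.6  0.2 -1.3] [ 0.   -0.04  0.03] 0.0348 12.03
False
pre [ 0.7055 -0.1071  0.0956] [ 0.8 -0.3 -1.1] [ 0.04 -0.04 -0.01] 0.035 13.01
```

View pics/w4.png

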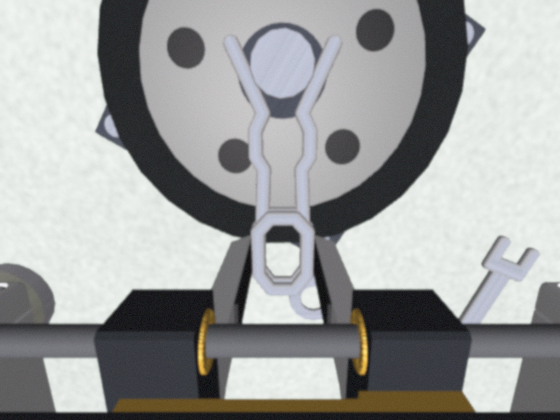

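View pics/s4.png

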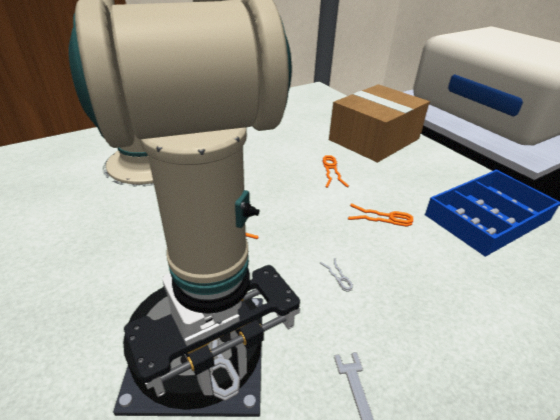

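The head at (283,63) is centred between the legs at about 243 and 323. Pushing now.

Run:
```python
from h import *
ty=-0.1070; z=0.0955
def st(n): print(n,telemetry.current_ee_pos().round(4),np.round(telemetry.current_wrist_force(),1),np.round(telemetry.current_torque(),2),round(telemetry.current_opening(),4),round(telemetry.current_t(),2))
for x in (0.695,0.690,0.685,0.680,0.675,0.670,0.6655):
    g=r.move_l([x,ty,z],vel=0.03,guard=35); st(x)
    if g: print("guard"); break
c,im=snap("wrist","w5")
```

```text
0.695 [ 0.6948 -0.1071  0.0956] [0.7 0.4 0.3] [ 0.04 -0.05  0.02] 0.0348 13.59
0.69 [ 0.6913 -0.1071  0.0961] [ 3.6  0.4 -1.8] [-0.08 -0.82 -0.02] 0.0349 13.91
0.685 [ 0.6847 -0.1071  0.0957] [ 0.6 -0.8 -1.2] [-0.1  -0.18  0.03] 0.035 14.22
0.68 [ 0.6777 -0.1069  0.0948] [-1.1 -1.4 -0.7] [-0.11  0.17  0.1 ] 0.0349 14.54
0.675 [ 0.6741 -0.1069  0.0952] [-1.  -1.1 -1.4] [-0.06  0.1  -0.03] 0.0348 14.86
0.67 [ 0.6699 -0.1069  0.0956] [-0.   0.6 -1.3] [ 0.04 -0.03 -0.04] 0.0351 15.18
0.6655 [ 0.6653 -0.107   0.0955] [-0.8  0.7 -1.6] [ 0.08 -0.02 -0.  ] 0.0346 15.47
```

View pics/w5.png

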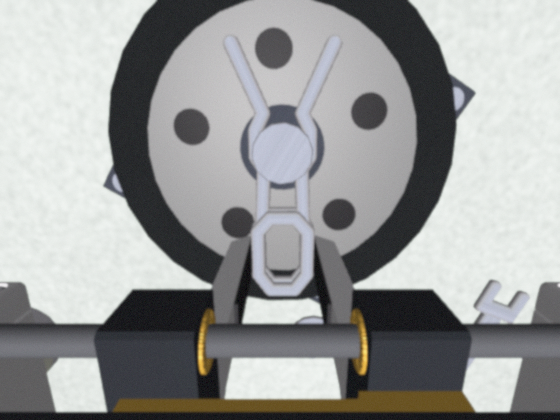

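The force peaked and then dropped, so it has snapped in. The head at (283,153) now covers both legs at the pocket. I'll lower it onto the face, release and retreat.

Run:
```python
from h import *
ty=-0.1070
def st(n): print(n,telemetry.current_ee_pos().round(4),np.round(telemetry.current_wrist_force(),1),round(telemetry.current_opening(),4),round(telemetry.current_t(),2))
print(r.move_l([0.6655,ty,0.0922],vel=0.02,guard=5)); st("low")
gripper_to(0.06,20); st("open")
r.move_l([0.6655,ty,0.20],vel=0.12); st("up")
c,im=snap("wrist","w6"); np.save("w6c.npy",c)
r.move_to([0.5,0.12,0.32],down(np.pi/2)); st("away")
snap("scene","s6"); snap("top","t6")
for n in ("scene","top"):
  for d in models.mark_of("clip_seat",n)[:5]: print(n,np.round(d["at"],4),round(d["score"],2))
t=cv2.imread("pics/t6.png");s=cv2.imread("pics/s6.png")
cv2.imwrite("pics/c6.png",np.hstack([cv2.resize(t[90:215,325:450],(400,400),interpolation=cv2.INTER_CUBIC),cv2.resize(s[265:415,115:265],(400,400),interpolation=cv2.INTER_CUBIC)]))
```

```text
True
low [ 0.666  -0.1071  0.0928] [ 0.3 -0.5  3.1] 0.0348 15.76
open [ 0.6651 -0.1069  0.0915] [-0.2  0.1  0.4] 0.0598 16.35
up [ 0.6649 -0.1068  0.1991] [1.  1.  0.1] 0.06 17.4
away [0.5006 0.1193 0.3192] [ 0.3 -0.4  1. ] 0.0602 18.62
scene [0.3805 0.0677 0.0029] 0.85
scene [ 0.6057 -0.1056  0.0682] 0.72
scene [0.4831 0.3703 0.007 ] 0.67
top [0.4845 0.3667 0.0073] 0.86
top [0.3754 0.0639 0.0071] 0.77
```

View pics/w6.png

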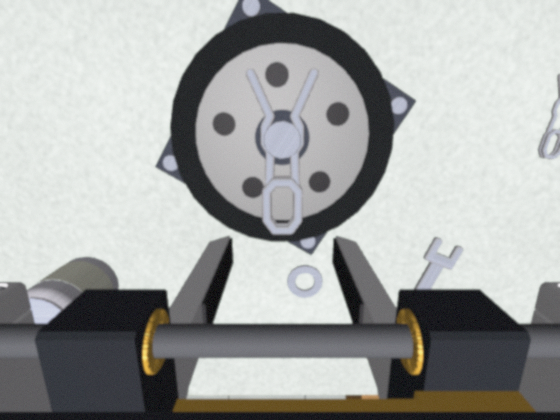

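View pics/c6.png

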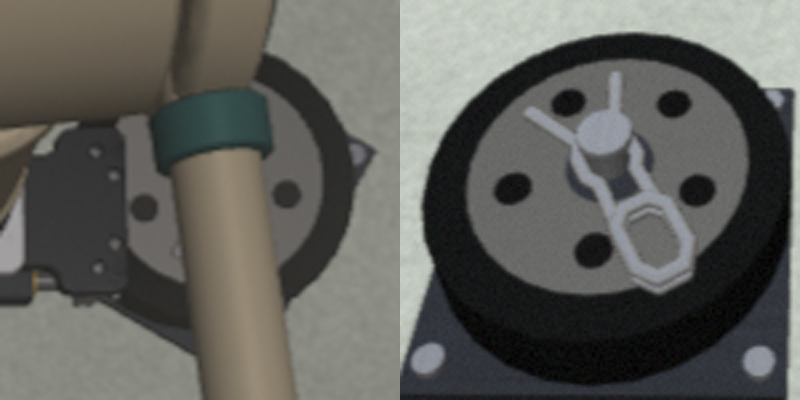

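The clip lies flat with the axle in its pocket and the gripper is clear. The scene camera puts the seat at (0.6057, -0.1056, 0.068), against (0.605, -0.107, 0.069) expected. Handing in.

Run:
```python
from h import *
r.sign_off(); print(telemetry.current_t())
```

```text
the job is handed in; nothing more can be done
the job is handed in; nothing more can be done
```

The larger clip is on the axle under the button head, lying flat on the wheel with the axle in its pocket. I gripped the grey clip by its loop, pushed it in towards the robot from the far side, and felt it snap past the bulge. Then I lowered it onto the face, let go and moved the arm clear. I handed the job in just under 19 s on the robot's clock, against the 38 s limit.

**Checks that agreed:**
- After release, the wrist and scene pictures show the clip flat and the head over the pocket.
- The seat was found at (0.606, -0.106, 0.068) against my axle estimate of (0.605, -0.107), within the networks' 4 mm accuracy.
- My highest force reading during the push was about 4 N. I only read it between steps, so the snap peak itself was probably missed. The 35 N guard never tripped.

**Checks that failed or are missing:**
- The arm blocked the final top view, so that camera could not confirm the seating.
- I didn't measure the small clip or the orange look-alikes again afterwards, but the arm never went down near them.

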